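# Push the stuck orange-capped sample cell out of its carrier

## Task

The sample cell with the orange cap is stuck in the black carrier. Take the red-handled pusher out of its yellow stand, put its rod down through the access hole above that cell and press until the pusher's collar rests on the carrier, so that the cell drops onto the pad below. Leave the pusher standing upright in that hole, do not push the cell with the fingers, and leave the blue and green cells in their places.

Things in the scene. Friction and masses are not known exactly. Their poses are not given: they have to be found in the camera images.
- cell_orange: Stuck sample cell, white with an orange cap (30 mm along its x, 40 mm along y, 12 mm thick; cell 60 mm high). Origin: centre of the cap's top face, z up, y along the row of bays. That face is 12 mm below the carrier's top, under a round 32 mm access hole centred on it. It hangs on spring catches: 4 to 9 N presses it through; after 20 mm it is free and drops, 30 mm in all, to the pad.
- cell_blue: Bystander cell of the same shape with a blue cap; same origin and axes. The three cells hang in the bays, 60 mm apart, of a fixed black carrier 212 mm long, 90 mm wide, its flat top 113 mm above the work surface with one access hole over each cell. Which cell is in which bay varies.
- cell_green: Bystander cell of the same shape with a green cap, in the same carrier; same origin and axes.
- pusher_grip (a point): Centre of the pusher's red handle (28 mm diameter, 50 mm high; axis z up). Under it a collar, 54 mm diameter, 25 to 31 mm below this point, then a steel rod, 14 mm diameter, tip 69 mm below this point. 120 g. It stands loose in a 20 mm hole in a fixed yellow block 76 x 76 x 50 mm, this point 81 mm above the work surface; 144 mm when the collar rests on the carrier.
There are look-alikes about, which are no part of the job. Leave any brown or grey look-alike of the cell_orange alone.

How it is judged (in metres and radians):
At the end, for the whole second after the job is handed in: Orange cell on the pad in its bay, at rest (cap top under 80 mm high); pusher released, upright within 10 degrees in the hole above it (handle centre 136 to 152 mm high, within 28 mm sideways of the cap); blue and green cells within 8 mm of their starts (height (world z) of cell_orange below 0.08 m and distance of cell_orange from where it was at the start of the episode below 0.045 m and linear speed of cell_orange below 0.02 m/s and horizontal distance between pusher_grip and cell_orange below 0.028 m and height (world z) of pusher_grip between 0.136 and 0.152 m and angle between pusher_grip's own z axis and vertical below 0.18 rad and distance of each of cell_blue, cell_green from where it was at the start of the episode below 0.008 m); the robot touches nothing.
It fails at once if the blue or the green cell is moved from its place by more than 8 mm (distance of any of cell_blue, cell_green from where it was at the start of the episode above 0.008 m).
It fails at once if the fingers push the orange-capped cell (contact force between the fingers and cell_orange above 1 N).
It also fails if it takes over 35 s, if anything falls off the work surface, if the arm or the gripper's body presses on something with over 40 N, if the wrist force passes 120 N, or if a joint passes its speed limit or range.

## Robot

A 6-joint arm with a two-finger parallel gripper is mounted at the origin on the work surface. World frame = base frame: x ahead of the robot, y to its left, z up, the work surface at z = 0. Lengths are in mm, angles in rad, forces in N, time in s.
With the tool pointing down it reaches from about 250 to 775 mm from the base axis. Payload 4 kg.
Tool frame: the origin (TCP) lies midway between the tips of the shut fingers; the grasp point (between the pads) lies 19 mm behind it; z points along the fingers, y is the line along which they close (so a half turn about z gives the same grasp; the last joint's range is limited). The gripper opens to 85 mm and grips with 20 to 120 N. Pads are 22 mm wide; open, the fingers measure 114 mm over their backs; the gripper's body (76 mm by 85 mm) begins 54 mm behind the grasp point. The pads swing forward as they close: fully open they stand 13 mm farther back than shut.
Start: joints at [1.059, 0.087, 1.371, -0, 1.684, -0.103], TCP at [218.64, 504.692, 231.341] pointing down, gripper open.
Joint ranges: [-3.1, 3.1], [-0.76, 2.03], [0.27, 2.55], [-1.08, 4.22], [0.17, 2.65], [-2.57, 2.57]. Speed limits (rad/s): [2.79, 2.79, 3.14, 3.14, 3.14, 3.14].

## Interface

Orientations are given as a unit quaternion [w, x, y, z].
In Python, from cell import robot, capture, calibration, look_for gives the robot as it stands. Calls block until the motion is done:
- robot.goto(position, orientation): joint-space move of the TCP to a pose.
- robot.move_linear(position, rotation=None, rate=150, force_limit=None): straight line of the TCP; rotation=None keeps the orientation; rate is the mean speed in mm/s. With force_limit (N) it stops when the force on the tool has changed by that much, and returns True; else False.
- robot.move_joints(angles): joint-space move.
- robot.command_gripper(opening, squeeze=None): finger opening in mm; squeeze is the grip in N (None keeps the last); returns when the fingers have stopped.
- robot.sleep(seconds).
- robot.ik(position, orientation): joint angles nearest the present ones, or None.
- capture(name): name is "scene" or "top"; returns the picture (384x512x3 uint8, red, green, blue); there is no depth.
- calibration(name): a dict with "K" (3x3 intrinsics, pixels), "R" (3x3) and "t" (3): a world point X has camera coordinates R X + t. Camera axes: x right, y down, z forward; pixel columns grow to the right and rows downward; lengths in mm; the calibration is good to about 2 mm. A picture is of the moment at which its call begins. calibration takes no time and is no camera call.
A pose or a line that the arm cannot do raises robot.Unreachable and nothing moves.
- robot.job_done(): hands the job in; it is judged then, once.
Trained networks look in the newest picture that a camera, given by its name, has taken for a name from the list of things; names that differ only in an ending like _2 or _b are one class to them, and where a whole thing is asked for, a point or a joint stands for the part that bears it (a point fixed in the world has none). Each returns a list of dicts, best first, with "confidence" (0 to 1); they miss things now and then, are a little off and sometimes report something else, mostly with a low value. They report only what shows in the picture. A call takes as long as a camera call. They do not tell look-alikes from the thing itself.
- look_for(camera, thing): "point" ([row, column] in pixels, amid what is visible of it).
Readings, each from a call of its own:
- robot.read_clock(): time.
- robot.read_joint_pos(): joint angles.
- robot.read_dq(): joint speeds.
- robot.read_effort(): joint torques, N m.
- robot.read_eef_pos(): TCP position.
- robot.read_tool_rot(): TCP orientation.
- robot.read_force(): force on the tool from outside, world axes, zero at the start.
- robot.read_torque(): the same for the moment, N m.
- robot.read_opening(): finger opening in mm.
- robot.read_gripper_force(): force on a finger pad.
Only numpy, scipy, OpenCV 4.12 (cv2) and the standard library are available. Lean on these libraries where they do the work, as an engineer would, in place of code of your own. Each camera call takes 0.05 s, during which the arm holds its last target. There are 200 camera calls.

## Working session

There is one attempt and no reset: what is moved stays moved. The work goes in short steps, each a Python script; the robot and the scene stay as the last script left them, time stands still between calls to the robot, and variables do not carry over. Pictures are saved under pics/ and viewed, at most 10 in all, crops included, and the job is handed in when it is done.

```bash
mkdir -p pics
cat > h.py <<'E'
import numpy as np, cv2
from cell import robot, capture, calibration, look_for
def ray(cam,rc,z):
    c=calibration(cam);K,R,t=[np.array(c[k],float) for k in "KRt"]
    d=R.T@np.linalg.solve(K,[rc[1],rc[0],1]);o=-R.T@t
    return o+d*(z-o[2])/d[2]
def proj(cam,X):
    c=calibration(cam);p=np.array(c["K"])@(np.array(c["R"])@np.array(X,float)+np.array(c["t"]));return p[1]/p[2],p[0]/p[2]
E
python3 - <<'E'
from h import *
ims=[]
for cam in("scene","top"):
    im=capture(cam);cv2.imwrite(f"pics/{cam}.png",im[...,::-1]);ims.append(im)
    for n,z in(("cell_orange",101),("cell_blue",101),("cell_green",101),("pusher_grip",81)):
        for d in look_for(cam,n):print(cam,n,np.round(d["point"],1),round(d["confidence"],2),np.round(ray(cam,d["point"],z)))
    c=calibration(cam);print(-np.array(c["R"]).T@np.array(c["t"]))
print(robot.read_clock(),robot.read_tool_rot())
cv2.imwrite("pics/both.png",cv2.resize(np.hstack(ims),(800,300),interpolation=cv2.INTER_AREA)[...,::-1])
E
```

```text
scene cell_orange [191.3 320.6] 0.88 [456.  51. 101.]
scene cell_orange [191.7 249.9] 0.82 [556. -69. 101.]
scene cell_orange [251.1 227.5] 0.82 [712.   3. 101.]
scene cell_orange [170.9 277.5] 0.56 [460. -64. 101.]
scene cell_orange [208.9 280.5] 0.54 [556.  15. 101.]
scene cell_blue [242.8 320. ] 0.68 [583. 130. 101.]
scene cell_green [225.9 295.6] 0.76 [576.  67. 101.]
scene pusher_grip [171.8 182.7] 0.74 [ 586. -250.   81.]
[1103.23913608  375.38770252  755.34491905]
top cell_orange [212.7 290. ] 0.92 [ 503. -119.  101.]
top cell_orange [127.3 248.8] 0.8 [650. -46. 101.]
top cell_orange [272.4 205.4] 0.76 [399.  21. 101.]
top cell_orange [268.  274.9] 0.67 [409. -95. 101.]
top cell_orange [202.3 223.3] 0.6 [518.  -5. 101.]
top cell_blue [183.3 154. ] 0.51 [548. 114. 101.]
top cell_green [192.1 186.6] 0.77 [534.  58. 101.]
top pusher_grip [183. 373.] 0.57 [ 560. -266.   81.]
top pusher_grip [191.5 188.2] 0.37 [537.  59.  81.]
[452.00166624 -62.84637928 812.72181087]
0.5 [-5.57446164e-06  2.02966737e-01  9.79185633e-01  3.36528026e-06]
```

View pics/scene.png

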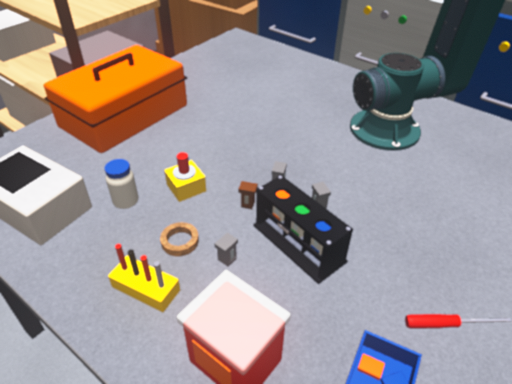

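View pics/top.png

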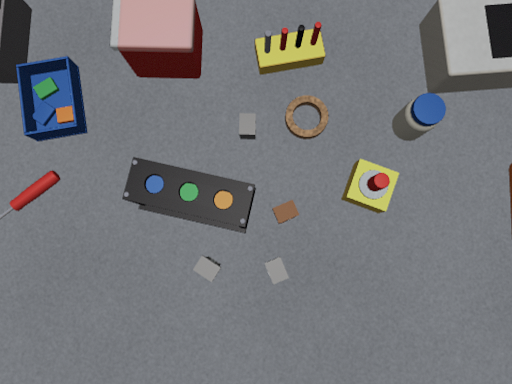

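The orange-class candidates in the top picture are:
- (202,223): orange disc in the black carrier's end bay.
- (213,290): brown block.
- (127,249), (272,205) and (268,275): grey blocks.

Only (202,223) fits, because it has an orange cap and sits under a carrier access hole. For the pusher, the red handle with a white collar on the yellow block at about (183,375) fits. The rack at (45,290) holds several thin tools, so it isn't the stand. I'll confirm with a crop and measure by colour.

```bash
cat >> h.py <<'E'
def blob(im,hue,near,r,s=110,v=60):
    h=cv2.cvtColor(im,cv2.COLOR_RGB2HSV).astype(int)
    m=(abs((h[...,0]-hue+90)%180-90)<7)&(h[...,1]>s)&(h[...,2]>v)
    rr,cc=np.nonzero(m);k=np.hypot(rr-near[0],cc-near[1])<r
    return np.array([rr[k].mean(),cc[k].mean()]),k.sum()
def tri(a,b):
    A=[];y=[]
    for cam,rc in(("top",a),("scene",b)):
        o=ray(cam,rc,0);d=ray(cam,rc,100)-o;d/=np.linalg.norm(d);P=np.eye(3)-np.outer(d,d);A.append(P);y.append(P@o)
    return np.linalg.lstsq(np.vstack(A),np.hstack(y),rcond=None)[0]
E
python3 - <<'E'
from h import *
T=capture("top");S=capture("scene")
for n,hue,a,b in(("orange",13,(200,223),(195,283)),("green",65,(192,188),(210,302)),("blue",106,(183,154),(226,323)),("handle",0,(181,378),(163,183)),("stand",29,(185,373),(180,186))):
    r=40 if n=="stand" else 16
    (p,i),(q,j)=blob(T,hue,a,r),blob(S,hue,b,r)
    z={"handle":81,"stand":50}.get(n,110)
    print(n,p.round(1),i,q.round(1),j,"tri",tri(p,q).round(1),"top",ray("top",p,z).round(1),"scene",ray("scene",q,z).round(1))
c=np.hstack([cv2.resize(T[150:250,110:240],None,fx=3,fy=3,interpolation=2),cv2.resize(T[140:240,320:450],None,fx=3,fy=3,interpolation=2)])
d=np.hstack([cv2.resize(S[140:240,140:270],None,fx=3,fy=3,interpolation=2),cv2.resize(S[170:270,240:370],None,fx=3,fy=3,interpolation=2)])
cv2.imwrite("pics/crop.png",np.vstack([c,d])[...,::-1])
E
```

```text
orange [199.3 222.9] 291 [194.1 282. ] 106 tri [522.7  -5.5 107.3] top [522.2  -5.4 110. ] scene [525.3  -4.3 110. ]
green [191.6 188.3] 265 [209.3 301.6] 127 tri [534.3  53.5 107.5] top [533.8  53.5 110. ] scene [536.8  54.4 110. ]
blue [183.7 154.2] 274 [225.8 322.4] 119 tri [546.4 112.1 107.4] top [545.9 111.8 110. ] scene [549.  112.9 110. ]
handle [181.4 378. ] 276 [161.6 182.6] 190 tri [ 562.3 -274.1   85.1] top [ 562.9 -275.3   81. ] scene [ 558.9 -278.    81. ]
stand [186.9 368.5] 1141 [176.  183.8] 382 tri [ 560.8 -273.1   37.3] top [ 557.  -266.7   50. ] scene [ 571.6 -265.2   50. ]
```

View pics/crop.png

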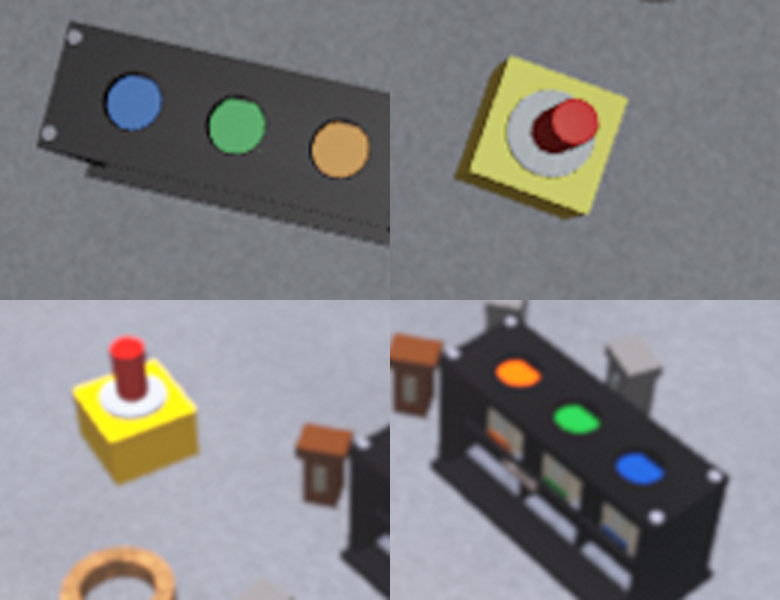

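The crop confirms it: the orange disc is in the carrier's end bay beside green, with 60.2 mm measured spacing against 60 expected. The pusher stands upright in the yellow block. Next I'll grasp it.

Run:
```python
from h import *
print(ray("top",(180,381.7),106).round(1),ray("top",(184.7,374),56).round(1))
P=np.array([562.3,-273.5]);C=np.array([522.8,-5.3])
for a in np.radians(range(-180,180,15)):
    q=[0,np.cos(a/2),np.sin(a/2),0]
    j=[robot.ik([*p,z],q) for p,z in((P,64),(P,200),(C,230),(C,128))]
    if all(x is not None for x in j):print(round(np.degrees(a)),[round(x[5],2) for x in j],np.round(j[0],2))
```

```text
[ 561.7 -274.3  106. ] [ 560.5 -275.2   56. ]
-180 [np.float64(-2.11), np.float64(-2.11), np.float64(-1.69), np.float64(-1.69)] [-0.54  0.34  1.41 -0.    1.39 -2.11]
-165 [np.float64(-2.38), np.float64(-2.38), np.float64(-1.95), np.float64(-1.95)] [-0.54  0.34  1.41 -0.    1.39 -2.38]
-60 [np.float64(2.07), np.float64(2.07), np.float64(2.5), np.float64(2.5)] [-0.54  0.34  1.41 -0.    1.39  2.07]
-45 [np.float64(1.81), np.float64(1.81), np.float64(2.24), np.float64(2.24)] [-0.54  0.34  1.41 -0.    1.39  1.81]
-30 [np.float64(1.55), np.float64(1.55), np.float64(1.98), np.float64(1.98)] [-0.54  0.34  1.41 -0.    1.39  1.55]
-15 [np.float64(1.29), np.float64(1.29), np.float64(1.71), np.float64(1.71)] [-0.54  0.34  1.41 -0.    1.39  1.29]
0 [np.float64(1.03), np.float64(1.03), np.float64(1.45), np.float64(1.45)] [-0.54  0.34  1.41 -0.    1.39  1.03]
15 [np.float64(0.77), np.float64(0.77), np.float64(1.19), np.float64(1.19)] [-0.54  0.34  1.41 -0.    1.39  0.77]
30 [np.float64(0.5), np.float64(0.5), np.float64(0.93), np.float64(0.93)] [-0.54  0.34  1.41 -0.    1.39  0.5 ]
45 [np.float64(0.
[... 337 characters left out ...]
at64(-0.54), np.float64(-0.54), np.float64(-0.12), np.float64(-0.12)] [-0.54  0.34  1.41 -0.    1.39 -0.54]
105 [np.float64(-0.81), np.float64(-0.81), np.float64(-0.38), np.float64(-0.38)] [-0.54  0.34  1.41 -0.    1.39 -0.81]
120 [np.float64(-1.07), np.float64(-1.07), np.float64(-0.64), np.float64(-0.64)] [-0.54  0.34  1.41 -0.    1.39 -1.07]
135 [np.float64(-1.33), np.float64(-1.33), np.float64(-0.9), np.float64(-0.9)] [-0.54  0.34  1.41 -0.    1.39 -1.33]
150 [np.float64(-1.59), np.float64(-1.59), np.float64(-1.17), np.float64(-1.17)] [-0.54  0.34  1.41 -0.    1.39 -1.59]
165 [np.float64(-1.85), np.float64(-1.85), np.float64(-1.43), np.float64(-1.43)] [-0.54  0.34  1.41 -0.    1.39 -1.85]
```

```bash
cat >> h.py <<'E'
P=np.array([561.6,-274.3]);C=np.array([522.8,-5.3]);a=np.radians(105);Q=[0,np.cos(a/2),np.sin(a/2),0]
E
python3 - <<'E'
from h import *
robot.goto([*P,200],Q)
f0=robot.read_force()
print(robot.move_linear([*P,64],rate=120,force_limit=12), robot.read_force()-f0)
robot.command_gripper(20,squeeze=50)
print(robot.read_opening(),robot.read_force()-f0,robot.read_gripper_force(),robot.read_eef_pos())
print("lift",robot.move_linear([*P,90],rate=60,force_limit=15))
print(robot.read_opening(),robot.read_force()-f0,robot.read_clock())
T=capture("top");S=capture("scene")
cv2.imwrite("pics/g.png",np.hstack([cv2.resize(T[130:260,300:450],(400,347)),cv2.resize(S[90:220,110:260],(400,347))])[...,::-1])
E
```

```text
False [-2.59667715 -0.80859651  0.57354028]
27.026225977716255 [-1.35364291  1.38210013  2.39106515] 49.32865262031555 [ 561.88530565 -274.45730665   64.48813194]
lift False
26.755290586729352 [-1.26764639  0.13783735 -2.58238876] 6.025
```

View pics/g.png

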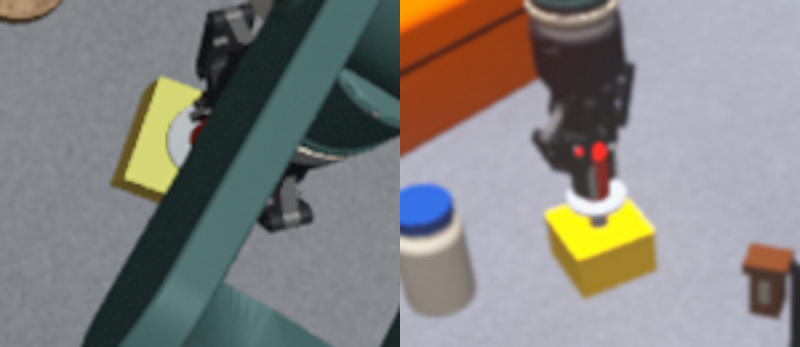

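The pusher is held upright and its weight shows on the wrist. I'll carry it over the hole and check before inserting.

Run:
```python
from h import *
robot.command_gripper(20,squeeze=80)
robot.move_linear([*P,215],rate=150)
robot.goto([*C,215],Q)
robot.move_linear([*C,176],rate=100)
print(robot.read_eef_pos(),robot.read_opening(),robot.read_force(),robot.read_clock())
tip=[*C,123.5];print(proj("top",tip),proj("scene",tip),proj("scene",[*C,113]))
T=capture("top");S=capture("scene")
cv2.imwrite("pics/o.png",np.hstack([cv2.resize(T[135:265,150:300],(400,347)),cv2.resize(S[120:250,220:370],(400,347))])[...,::-1])
```

```text
[522.90492851  -5.83517786 175.81732159] 26.3603068898335 [-0.68980572 -0.46922447 -1.14166066] 8.925
(np.float64(198.04736170860068), np.float64(222.23995413189172)) (np.float64(188.71645210556633), np.float64(282.6177328204828)) (np.float64(192.31025961628083), np.float64(282.3655699831824))
```

View pics/o.png

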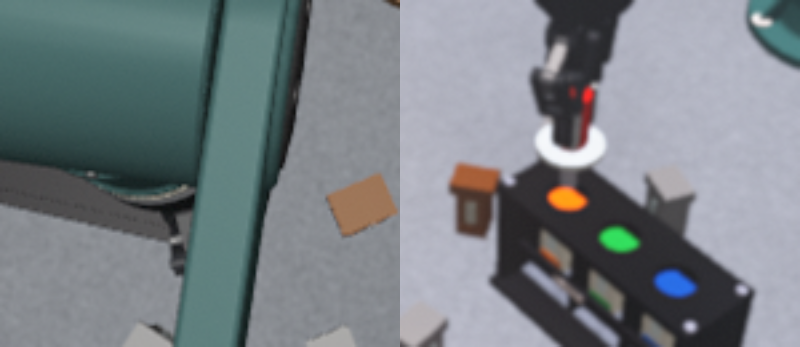

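The scene view shows the rod tip at about (190,284), where (189,283) was expected, directly over the orange hole. Now pressing.

Run:
```python
from h import *
def st(m,r):print(m,r,robot.read_eef_pos().round(1),np.round(robot.read_force(),1),round(robot.read_opening(),1),robot.read_clock())
r=robot.move_linear([*C,160],rate=60,force_limit=8);st("in",r)
if not r:
    r=robot.move_linear([*C,124],rate=30,force_limit=22);st("press",r)
S=capture("scene")
cv2.imwrite("pics/p.png",cv2.resize(S[120:250,220:370],(600,520))[...,::-1])
```

```text
in False [522.3  -5.2 159.2] [ 0.2 -0.2 -1.7] 26.4 9.4417
press False [522.   -5.2 127.5] [-9.1 -0.4 16.1] 26.7 10.7917
```

View pics/p.png

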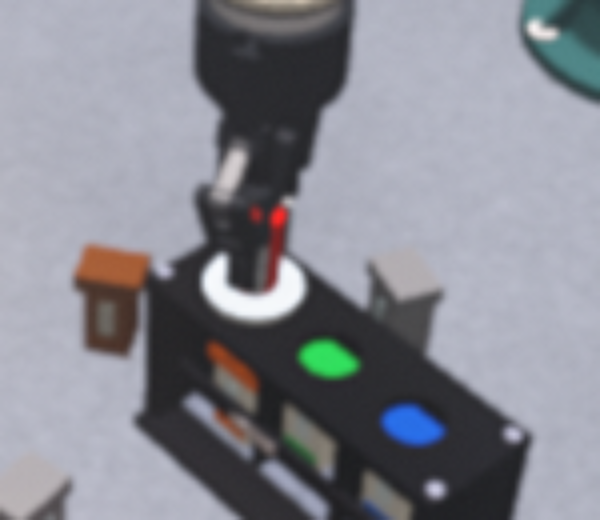

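The collar is on the carrier: TCP at 127.5 as predicted, with 16 N. I'll release it, withdraw straight up and check.

Run:
```python
from h import *
def st(m):print(m,robot.read_eef_pos().round(1),np.round(robot.read_force(),1),round(robot.read_opening(),1),robot.read_clock())
robot.move_linear([*C,127.5],rate=20);st("relax")
robot.command_gripper(80);st("open")
robot.move_linear([*C,260],rate=120)
robot.goto([350,-250,300],Q);st("away")
T=capture("top");S=capture("scene")
p,i=blob(T,0,proj("top",[*C,150]),22);q,j=blob(S,0,proj("scene",[*C,150]),16);print(p,i,q,j,tri(p,q).round(1))
for n,h,z in(("g",65,[534.3,53.5,107]),("b",106,[546.4,112.1,107])):
    print(n,tri(blob(T,h,proj("top",z),16)[0],blob(S,h,proj("scene",z),16)[0]).round(1))
cv2.imwrite("pics/e.png",np.hstack([cv2.resize(T[135:265,130:280],(400,347)),cv2.resize(S[140:270,230:380],(400,347))])[...,::-1])
```

```text
relax [522.9  -5.3 127.5] [-0.2  0.4  3. ] 26.4 11.1667
open [522.8  -5.3 127.4] [-0.6  0.4 -0.7] 80.2 11.7333
away [ 350.4 -249.5  299.6] [ 0.6  0.6 -0. ] 79.7 14.15
[196.21399177 220.87654321] 243 [180.08273381 283.17625899] 278 [523.1  -5.1 148.4]
g [534.4  53.5 107.5]
b [546.5 112.1 107.4]
```

View pics/e.png

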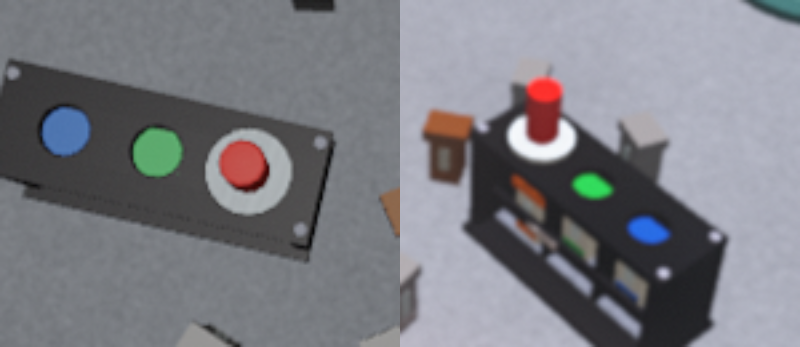

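```bash
python3 -c "
from h import *
print(robot.job_done())"
```

```text
the job is handed in; nothing more can be done
None
```

I handed the job in at about 14 s: the pusher is released and upright in the orange cell's hole with its collar on the carrier, the blue and green cells did not move measurably, and the orange cell was pressed 26 mm (free at 20) and shows lower in its bay, though I did not measure its final height.

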